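# Unbolt the curing box and lever its heavy lid up

## Task

Open the curing box and hold it open so the cast inside can air: push the bolt by its black knob back until it is clear of the steel lid, then press the red end of the lever down as far as it will go so that its other end raises the lid, and finish while still holding the lever down. Only push and press with the fingers: keep the bolt in its guide and the lever in its fork, keep the hand off the lid, and leave the other things on the bench where they are.

Things in the scene. Friction and masses are not known exactly. Their poses are not given: they have to be found in the camera images.
- curing_box: Fixed unit: white box (76 x 130 mm, rim 70 mm high) on a grey base, with steel lid, fork for a lever, and bolt guide. Origin on the bench under the lever's pin; x points from fork to box (lever's red end lies on the -x side), y from box to bolt guide, z up. Shut lid: x 36 to 152, y -66 to 66 mm, top at z 87. Bolt guide: x 59 to 105, y 70 to 150, top at z 105. Fork: top at z 107.
- lid (a joint): Opening angle of the steel lid (2.2 kg nominal), hinged along the back of the box (x = 152 mm); 0 shut, about 0.37 with the lever fully down. Only its weight shuts it. While the bolt's tip lies over its edge it cannot rise.
- bolt_knob (a point): Axis of the bolt's upright black knob, at z = 119 mm: a cylinder 16 mm in diameter, 19 mm in its top 8 mm, top at z = 132 mm, standing 27 mm clear above the guide's top. Its side facing the lid is free. Pushed in the +y direction of curing_box it takes the bolt back.
- bolt_tip (a point): Middle of the inner end face of the brass bolt (30 wide x 80 long x 12 mm high, 0.2 kg, loose in its guide). It starts 11 to 21 mm over the lid's edge; pushing along +y of curing_box clears it. It can slide about 40 mm until the knob meets the end of its slot, takes 1 to 3 N against plain friction, and stays where it is left.
- lid_side (a point): Point on the upper edge of the shut lid's side beside the bolt, fixed to the box (does not rise with the lid); axes as curing_box. The bolt is clear of the lid when bolt_tip is at greater y than this point.
- lever_pad (a point): Centre of the top of the lever's red pad, 40 x 44 mm, where to press. Starts about 146 mm above the bench, sloping 20 degrees down towards the fork. Pressed with about 3 to 8 N (it rises again when released) it turns about lever_pin by some 36 degrees (0.63 rad): about 88 mm down, bowing outwards from the fork by up to about 20 mm, until the lever meets a rubber-topped stop on the base.
- lever_pin (a point): Centre of the lever's cross pin (12 mm in diameter, level, along y of curing_box), 85 mm above the bench. The lever (0.25 kg, dark steel) merely rests with this pin in the open-topped slots of the fork, 20 mm deep, its short end with a free-turning brass roller under the lid's front lip.
- fork (a point): Where the lever's pin sits in the fork, 85 mm above the bench, axes as curing_box.
- cast_grey: Greyish plaster jaw cast, 49 x 60 x 36 mm; a bystander to leave alone. Origin at the centre of its underside.
- scrap_tub: Low white tub with scraps, 89 mm across, 39 mm high; a bystander to leave alone. Origin at the centre of its underside.
- base_plate_1: White mounting plate, 67 x 82 x 16 mm; a bystander to leave alone. Origin at the centre of its underside.
- tweezers: Black tweezers, 121 mm long, 9 mm high; a bystander to leave alone. Origin at the centre of its underside.
- round_box: Cream round box, 56 mm across, 35 mm high; a bystander to leave alone. Origin at the centre of its underside.
- pencil: Yellow pencil, 136 mm long, 7 mm thick; a bystander to leave alone. Origin at the centre of its underside.
Not all that is in view belongs to the job. What is shaped like the part that bears bolt_knob but purple is not meant.

How it is judged (in metres and radians):
On the way, in this order (a step that is already met when the one before it is completed fails the run):
1. the bolt has been pushed back clear of the lid, which is still shut (y of bolt_tip in the frame of lid_side above 0.003 m and value of joint lid below 0.05 rad), for 0.2 s.
2. the fingers press the lever down and its short end raises the lid (value of joint lid above 0.28 rad and contact force between the fingers and lever above 0.5 N and distance between lever_pin and fork below 0.01 m and angle between lever_pin's own y axis and vertical above 1.35 rad), for 0.2 s.
At the end, for the whole second after the job is handed in: Lid open more than 0.28 rad and at rest (under 0.1 rad/s), the fingers pressing the lever with over 0.5 N; lever pin within 10 mm of its seat in the fork and within 0.22 rad of level; bolt in its guide, its tip at least 3 mm clear of the lid's edge (all of step 2 and y of bolt_tip in the frame of lid_side above 0.003 m and z of bolt_tip in the frame of lid_side below 0.02 m and velocity of joint lid between -0.1 and 0.1 rad/s); the arm keeps its last pose, push and grip.
It fails at once if the hand touched the lid with more than 2 N (contact force between any of the fingers, the arm and lid above 2 N).
It fails at once if the lever was lifted out of its fork (z of lever_pin in the frame of fork above 0.012 m).
It fails at once if the bolt was lifted or pulled out of its guide (z of bolt_tip in the frame of lid_side above 0.022 m or y of bolt_tip in the frame of lid_side above 0.05 m).
It fails at once if another thing on the bench was moved more than 20 mm (distance of any of cast_grey, scrap_tub, base_plate_1, tweezers, round_box, pencil from where it was at the start of the episode above 0.02 m).
It also fails if it takes over 42 s, if anything falls off the work surface, if the arm or the gripper's body presses on something with over 40 N, if the wrist force passes 120 N, or if a joint passes its speed limit or range.

## Robot

A 7-joint arm with a two-finger parallel gripper is mounted at the origin on a cart in front of the work surface, level with it; the furniture and walls round the work are solid. World frame = base frame: x ahead of the robot, y to its left, z up, the work surface at z = 0. Lengths are in mm, angles in rad, forces in N, time in s.
With the tool pointing down it reaches from about 400 to 875 mm from the base axis. Payload 19.3 kg.
Tool frame: the origin (TCP) lies at the very end of the fingers, on their centre line; the grasp point (between the pads) lies 19 mm behind it (grip_point_offset is the z of the grasp point in the tool frame, in mm); z points along the fingers, x is the direction in which the jaws open and shut, and the axes are right-handed (so a half turn about z gives the same grasp; the last joint's range is limited). The gripper opens to 85 mm and grips with 20 to 120 N. Pads are 22 mm wide; open, the fingers measure 114 mm over their backs; the gripper's body (76 mm by 85 mm) begins 54 mm behind the grasp point. The pads swing forward as they close: fully open they stand 13 mm farther back than shut.
Start: joints at [-1.24, 0.521, -0.036, 1.599, 0.021, 1.021, -0.113], TCP at [243.864, 575.452, 231.291] pointing down, gripper open.
Joint ranges: [-2.91, 2.91], [-0.3, 2.13], [-1.5, 1.42], [0.17, 2.43], [-1.26, 4.41], [0.16, 1.93], [-2.52, 2.52]. Speed limits (rad/s): [1.89, 1.89, 2.39, 2.39, 3.01, 3.01, 3.01].

## Interface

Orientations are given as a 3x3 rotation matrix whose columns are the frame's x, y, z axes.
In Python, from workcell import movep, movel, goto_joints, open_gripper, clamp, wait, inverse_kinematics, read_state, camera, PlanningError, finish_job, grip_point_offset gives the robot as it stands. Calls block until the motion is done:
- movep(position, orientation): joint-space move of the TCP to a pose.
- movel(position, frame=None, max_speed=150, guard=None): straight line of the TCP; frame=None keeps the orientation; max_speed is the mean speed in mm/s. With guard (N) it stops when the force on the tool has changed by that much, and returns True; else False.
- goto_joints(angles): joint-space move.
- open_gripper() and clamp(): open the fingers fully, or close them until they stop; the grip force is fixed at half the most.
- wait(seconds).
- inverse_kinematics(position, orientation): joint angles nearest the present ones, or None.
- read_state(): the state.
- camera(name): name is "scene" or "side" or "wrist"; returns a dict with "image" (384x512x3 uint8, blue, green, red), "range_z" (384x512 float32, mm along the optical axis (not along the pixel's ray), 0 where there is no reading), "fx", "fy", "cx", "cy" (pixels), "dist_coeffs" ([k1, k2, p1, p2, k3] as OpenCV has them; the pictures are not rectified), "cam_to_world" (4x4, takes a point from camera to world coordinates). Camera axes: x right, y up, looking along -z (the intrinsics and any distortion apply to the point x, -y, -z); pixel columns grow to the right and rows downward; lengths in mm; the calibration is good to about 2 mm. A picture is of the moment at which its call begins.
A pose or a line that the arm cannot do raises PlanningError and nothing moves.
- finish_job(): hands the job in, once; it reports no verdict.
The state is a dict: "time": time; "qpos": joint angles; "qvel": joint speeds; "joint_efforts": joint torques, N m; "eef_pos": TCP position; "tool_rot": TCP orientation; "ft_force": force on the tool from outside, world axes, zero at the start; "torque": the same for the moment, N m; "finger_gap": finger opening in mm.
Only numpy, scipy, OpenCV 4.12 (cv2) and the standard library are available. Lean on these libraries where they do the work, as an engineer would, in place of code of your own. Each camera call takes 0.05 s, during which the arm holds its last target.

## Working session

There is one attempt and no reset: what is moved stays moved. The work goes in short steps, each a Python script; the robot and the scene stay as the last script left them, time stands still between calls to the robot, and variables do not carry over. Pictures are saved under pics/ and viewed, and the job is handed in when it is done.

```bash
mkdir -p pics; ls
cat > h.py <<'E'
import numpy as np, cv2
from workcell import *
def snap(n,f):
    c=camera(n); cv2.imwrite('pics/'+f,c['image']); return c
E
python3 - <<'E'
from h import *
import pickle
for n in ['scene','side','wrist']:
    c=snap(n,n+'0.png'); pickle.dump(c,open(n+'0.pkl','wb'))
    print(n,c['fx'],c['cx'],c['cy'],c['dist_coeffs'],np.round(c['cam_to_world'],3).tolist(),(c['range_z']>0).mean())
s=read_state();print(s['time'],s['ft_force'],s['eef_pos'],s['tool_rot'],s['finger_gap'],grip_point_offset)
E
```

```text
pics
scene 362.41554089990615 257.7530618025949 187.68672885852885 [0.01467604 0.         0.         0.         0.        ] [[0.898, 0.28, -0.34, 232.569], [-0.441, 0.565, -0.697, -762.94], [-0.003, 0.776, 0.631, 680.202], [0.0, 0.0, 0.0, 1.0]] 0.9957631429036459
side 354.59986021575014 253.78228115530436 193.08284011044438 [-0.00378779  0.          0.          0.          0.        ] [[0.999, 0.021, -0.029, 497.024], [-0.035, 0.398, -0.917, -968.681], [-0.008, 0.917, 0.398, 500.654], [0.0, 0.0, 0.0, 1.0]] 0.9960530598958334
wrist 274.5703967606698 250.28157661629027 190.01483176720313 [-0.05226653  0.          0.          0.          0.        ] [[0.39, -0.885, -0.255, 179.571], [0.921, 0.374, 0.11, 602.736], [-0.002, -0.278, 0.961, 372.151], [0.0, 0.0, 0.0, 1.0]] 0.9959920247395834
0.15 [-0.82609718 -0.55342633  0.48800466] [243.81803436 575.23369347 230.86148266] [[ 3.90189778e-01  9.20734424e-01 -2.40716735e-04]
 [ 9.20734079e-01 -3.90189841e-01 -8.01956594e-04]
 [-8.32314268e-04  9.12791634e-05 -9.99999649e-01]] 85.87393433827694 -18.700000000000003
```

View pics/scene0.png

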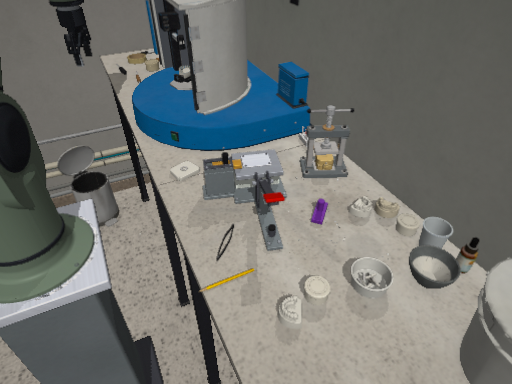

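View pics/side0.png

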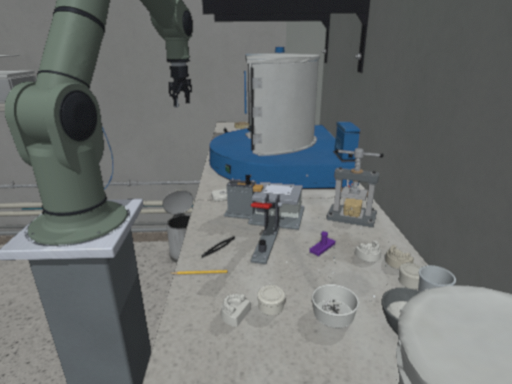

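View pics/wrist0.png

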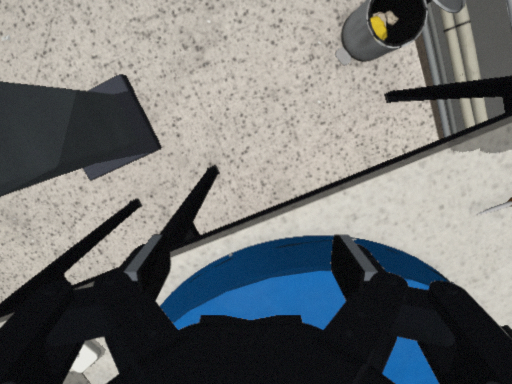

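Run:
```python
import pickle,cv2,numpy as np
c=pickle.load(open('scene0.pkl','rb'))['image'];d=pickle.load(open('side0.pkl','rb'))['image']
cv2.imwrite('pics/sc_crop.png',cv2.resize(c[130:260,190:350],None,fx=5,fy=5,interpolation=cv2.INTER_CUBIC)[:600])
cv2.imwrite('pics/sd_crop.png',cv2.resize(d[160:270,210:350],None,fx=5.4,fy=5.4,interpolation=cv2.INTER_CUBIC))
```

```text
(no output)
```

View pics/sc_crop.png

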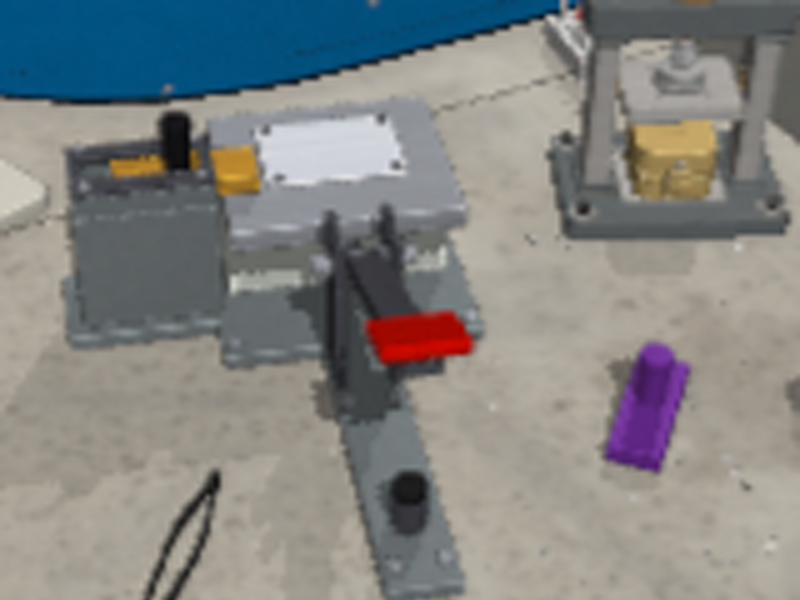

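View pics/sd_crop.png

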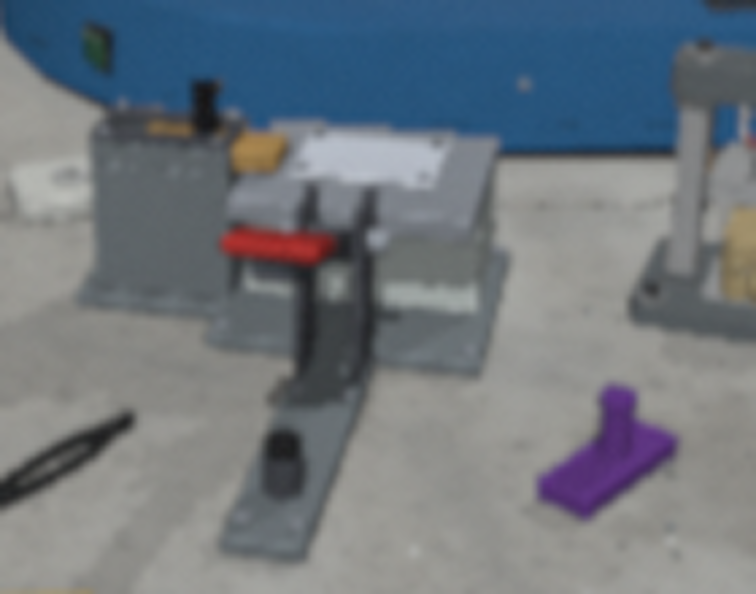

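```bash
cat >> h.py <<'E'
def rays(c):
    K=np.array([[c['fx'],0,c['cx']],[0,c['fy'],c['cy']],[0,0,1.]])
    v,u=np.mgrid[0:384,0:512]
    p=cv2.undistortPoints(np.stack([u,v],-1).reshape(-1,1,2).astype(np.float64),K,np.array(c['dist_coeffs'],float)).reshape(384,512,2)
    return np.dstack([p[...,0],-p[...,1],-np.ones((384,512))])
def cloud(c):
    P=rays(c)*c['range_z'][...,None]; T=c['cam_to_world']
    return P@T[:3,:3].T+T[:3,3]
E
python3 - <<'E'
from h import *
import pickle
for n in ['scene','side']:
    c=pickle.load(open(n+'0.pkl','rb'));W=cloud(c);h=cv2.cvtColor(c['image'],cv2.COLOR_BGR2HSV)
    b=(W[...,0]>300)&(W[...,0]<700)&(W[...,1]>-300)&(W[...,1]<300)
    m=b&((h[...,0]<8)|(h[...,0]>172))&(h[...,1]>180)&(h[...,2]>120)
    m=cv2.erode(m.astype(np.uint8),np.ones((2,2)))>0
    print(n,'red',m.sum(),np.median(W[m],0),W[m].min(0),W[m].max(0))
    fl=b&(abs(W[...,2])<15); print('floor z',np.median(W[fl],0)[2])
    # lid top
    m=b&(abs(W[...,2]-87)<5)
    n_,lab,st,ce=cv2.connectedComponentsWithStats(m.astype(np.uint8))
    i=1+st[1:,4].argmax(); L=W[lab==i]; print('lid',len(L),np.median(L[:,2]),st[i])
    print(cv2.minAreaRect(L[:,:2].astype(np.float32)), cv2.boxPoints(cv2.minAreaRect(L[:,:2].astype(np.float32))).tolist())
    or_=b&(h[...,0]>12)&(h[...,0]<24)&(h[...,1]>140)&(W[...,2]>70)
    print('brass',or_.sum(),np.median(W[or_],0),W[or_].min(0),W[or_].max(0))
    kb=b&(W[...,2]>112)&(W[...,2]<140)&(h[...,2]<70)
    n_,lab,st,ce=cv2.connectedComponentsWithStats(kb.astype(np.uint8))
    for i in range(1,n_):
        if st[i,4]>5: print('dark',st[i],W[lab==i].mean(0),W[lab==i].min(0),W[lab==i].max(0))
E
```

```text
scene red 126 [ 537.01139859 -225.07880625  148.73697001] [ 516.78499722 -239.38789792  142.59765449] [ 555.75427154 -201.97850575  153.92560709]
floor z 0.7801565090554163
lid 1023 85.56693014152972 [ 231  149   52   28 1023]
((598.8404541015625, 2.4049758911132812), (119.65484619140625, 134.66421508789062), 73.88534545898438) [[517.5482177734375, -36.38299560546875], [646.9212646484375, -73.76044464111328], [680.1326904296875, 41.19294738769531], [550.7596435546875, 78.57039642333984]]
brass 115 [533.02746568  10.7493603   99.28063011] [479.92253765 -12.37090588  88.21737069] [552.88055278  38.31337207 108.07956261]
dark [222 153   6   9  49] [510.16132148  10.30489689 124.26787102] [502.92207266   5.68681933 112.07550007] [517.97709446  16.87814254 133.94393907]
dark [264 188   9   6  41] [ 552.53343555 -161.03606846  117.99784644] [ 541.59888297 -179.10291558  112.51376179] [ 564.66241903 -144.37840063  125.54315806]
dark [269 203   6   3   9] [ 529.9973718  -222.26386627  132.28878906] [ 526.07600593 -224.38940754  128.36540016] [ 536.8677789  -214.89057952  134.89233734]
side red 21 [ 536.47633819 -232.62494026  150.04316218] [ 520.49955378 -239.22395362  146.93208292] [ 552.12831239 -225.96521601  152.02495898]
floor z 0.27400725029605155
lid 738 85.25869284150718 [226 183  76  20 738]
((553.0423583984375, -5.7979278564453125), (154.23533630371094, 215.50909423828125), 75.28899383544922) [[429.236572265625, -53.024009704589844], [637.6810302734375, -107.7511978149414], [676.84814453125, 41.42815399169922], [468.4036865234375, 96.15534210205078]]
  return _methods._mean(a, axis=axis, dtype=dtype,
  ret = um.true_divide(
Traceback (most recent call last):
ValueError: zero-size array to reduction operation minimum which has no identity
```

Run:
```python
from h import *
import pickle
O=np.array([572.7,-87.9]);ex=np.array([.2776,.961]);ey=np.array([-.961,.2776])
for n in ['scene','side']:
    c=pickle.load(open(n+'0.pkl','rb'));W=cloud(c);h=cv2.cvtColor(c['image'],cv2.COLOR_BGR2HSV)
    B=np.dstack([(W[...,:2]-O)@ex,(W[...,:2]-O)@ey,W[...,2]])
    m=((h[...,0]<8)|(h[...,0]>172))&(h[...,1]>170)&(h[...,2]>90)&(abs(B[...,0]+140)<60)&(abs(B[...,1])<60)
    print(n,'red',m.sum(),np.percentile(B[m],[2,50,98],axis=0).round(1).tolist())
    br=(h[...,0]>12)&(h[...,0]<26)&(h[...,1]>110)&(abs(B[...,0]-80)<40)&(abs(B[...,1]-80)<60)&(W[...,2]>60)
    print('brass',br.sum(),np.percentile(B[br],[2,50,98],axis=0).round(1).tolist())
    kb=(abs(B[...,0]-80)<30)&(abs(B[...,1]-80)<60)&(W[...,2]>110)&(W[...,2]<140)
    print('knob',kb.sum(),np.percentile(B[kb],[2,50,98],axis=0).round(1).tolist())
    # height map of tall stuff
    hm=np.zeros((20,18),int)
    for p in W.reshape(-1,3):
        i,j=int((p[1]+300)//60),int((p[0]-0)//60)
        if 0<=i<20 and 0<=j<18: hm[i,j]=max(hm[i,j],int(p[2]))
    print(n); 
    for i in range(20): print(-300+60*i,' '.join('%5d'%v for v in hm[i]))
```

```text
scene red 165 [[-150.4, -21.6, 140.8], [-140.4, -1.2, 147.9], [-115.5, 18.3, 152.0]]
brass 127 [[66.2, 44.9, 88.3], [81.7, 63.5, 99.3], [96.1, 121.3, 106.3]]
knob 61 [[73.0, 80.4, 110.6], [77.3, 87.5, 126.2], [89.9, 96.1, 133.9]]
scene
-300     0     0     0     0     0     9     9     8    13    12     3     5     4    36    37   523     0     0
-240     0     0     0     0     0     4    12    11   152   153     5    46    24    37    35   512     0     0
-180    13     8     3     0     0     4    10    12    13   125     4    47    15     4     4   502     0     0
-120   319   352    10     0     0     3     4     4     4   110    87     3     3    16    21   491     0     0
-60   175   389    13     0     0     4     3    91   108   100    90    85   148   215   208   480     0     0
0     0   430    14     0     0     4     4   108   134   101    91    87   209   205    83   469     0     0
60     0   437     9     0     0     4     3     9     0    87     0     0     3     4    19   457     0     0
120     2     4     4     0     0     3    17    17     2     2     2     2    
[... 3148 characters left out ...]
 440    97   586     0     0
540     0     0   525   535   630   596    97    97   438   438   470   466   440   440    96   589     0     0
600     0     0     0     0   346   586    97    97   438   439   473   470   440   440    96   593     0     0
660     0     0     0     0     0     1    95    96   438     0   439   440   440    96    97   597     0     0
720     0     0     0     0     0     0     0    96   438   439   439     0     0     0    97   599     0     0
780     0     0     0     0     0     0     0     0   394   390     0     0     0     0    96   603     0     0
840     0     0     0     0     0     0     0     0     0     0     0     0     0     0     0   607     0     0
```

```bash
python3 - <<'E'
from h import *
import pickle
c=pickle.load(open('side0.pkl','rb'));W=cloud(c)
for v in (2,8,14,30,50): print(v,[(u,W[v,u].astype(int).tolist()) for u in (150,175,185,205,220,260,300,330,340,360,368)])
c=pickle.load(open('scene0.pkl','rb'));W=cloud(c)
for v in (2,8,20,30,50): print(v,[(u,W[v,u].astype(int).tolist()) for u in (60,75,150,155,165,175,185,190,205)])
E
python3 - <<'E'
from h import *
Rd=lambda x:np.column_stack([x,np.cross([0,0,-1.],x),[0,0,-1.]])
ex=np.array([.2776,.961,0])
for p in [(150,420,300),(280,340,300),(400,200,300),(480,20,250)]:
    print(p,inverse_kinematics(p,Rd(ex)))
for p in [(535,-5,115),(530,-225,160),(525,-230,55)]:
    print(p,inverse_kinematics(p,Rd(ex)))
E
```

```text
2 [(150, [196, 386, 617]), (175, [265, 476, 625]), (185, [179, 1380, 702]), (205, [381, 375, 615]), (220, [431, 376, 615]), (260, [565, 376, 615]), (300, [701, 382, 614]), (330, [801, 373, 613]), (340, [836, 377, 614]), (360, [904, 374, 613]), (368, [931, 375, 613])]
8 [(150, [189, 411, 601]), (175, [264, 472, 605]), (185, [289, 554, 611]), (205, [379, 381, 598]), (220, [430, 372, 597]), (260, [565, 377, 597]), (300, [701, 381, 596]), (330, [803, 377, 596]), (340, [839, 380, 596]), (360, [906, 375, 595]), (368, [931, 368, 594])]
14 [(150, [174, 465, 586]), (175, [263, 466, 586]), (185, [289, 538, 590]), (205, [379, 375, 579]), (220, [429, 376, 579]), (260, [594, 953, 612]), (300, [789, 951, 611]), (330, [937, 955, 610]), (340, [936, 755, 599]), (360, [909, 379, 577]), (368, [936, 375, 576])]
30 [(150, [-40, 1376, 555]), (175, [249, 524, 534]), (185, [286, 524, 534]), (205, [286, 1374, 553]), (220, [376, 1373, 552]), (260, [616, 1380, 550]), (300, [836, 1236, 546]), (330, [935, 922, 538]), (340, [940, 748, 535]), (360, [937, 450, 528]), (368, [939, 367, 526])]
50 [(150, [-54, 1376, 44
[... 1355 characters left out ...]
[-1.27981776  0.15584611 -0.09180098  1.95261873  0.0165602   1.03383381
 -0.0893984 ]
(280, 340, 300) [-0.98934866  0.1443909  -0.03062638  1.96697376  0.00513865  1.03030059
  0.26728477]
(400, 200, 300) [-0.68463382  0.15436753  0.10043791  1.95764189 -0.01797954  1.03042029
  0.71345358]
(480, 20, 250) [-0.39701614  0.27616999  0.28509727  1.95855525 -0.09656078  0.91974069
  1.22604258]
(535, -5, 115) [-0.18057112  0.54496279  0.10750846  1.94178834 -0.09091719  0.6594078
  1.27297618]
(530, -225, 160) [ 0.04045456  0.56003463  0.36774982  1.81451411 -0.26541439  0.8155099
  1.82978049]
(525, -230, 55) [ 0.22259069  0.68944432  0.12356459  1.86846486 -0.14095451  0.5920441
  1.72492049]
```

```bash
cat >> h.py <<'E'
O=np.array([572.7,-87.9,0]);ex=np.array([.2776,.961,0]);ex/=np.linalg.norm(ex);ey=np.array([-ex[1],ex[0],0])
R=np.column_stack([ex,-ey,[0,0,-1.]])
def bx(x,y,z): return (O+x*ex+y*ey+np.array([0,0,z])).tolist()
def inb(p): d=np.array(p)-O; return np.round([d@ex,d@ey,d[2]],1)
def st(): 
    s=read_state(); print(round(s['time'],2),inb(s['eef_pos']),np.round(s['eef_pos'],1),'F',np.round(s['ft_force'],2),round(s['finger_gap'],1))
E
python3 - <<'E'
from h import *
clamp(); st()
movel([165,385,290]); st()
movep([285,285,290],R); st()
movep([400,110,270],R); st()
movep(bx(82,54,200),R); st()
snap('scene','s1.png'); snap('wrist','w1.png')
E
```

```text
0.92 [546.  500.  231.3] [243.8 575.4 231.3] F [ 0.13 -0.51 -0.34] 0.0
2.49 [341.6 522.9 289.8] [165.1 385.4 289.8] F [ 0.19  0.57 -0.29] 0.3
3.16 [278.6 379.8 289.9] [285.1 285.2 289.9] F [-0.71 -0.13  0.3 ] 0.1
4.01 [143.3 221.4 270. ] [399.8 111.2 270. ] F [-0.1   0.79 -0.42] 0.3
4.79 [ 83.2  54.6 199.8] [543.3   7.2 199.8] F [-1.6   0.37  0.97] -0.3
```

Run:
```python
import cv2
a=cv2.imread('pics/s1.png')[90:230,170:320];b=cv2.imread('pics/w1.png')
cv2.imwrite('pics/s1c.png',cv2.resize(a,None,fx=4,fy=4,interpolation=cv2.INTER_CUBIC))
```

```text
(no output)
```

View pics/s1c.png

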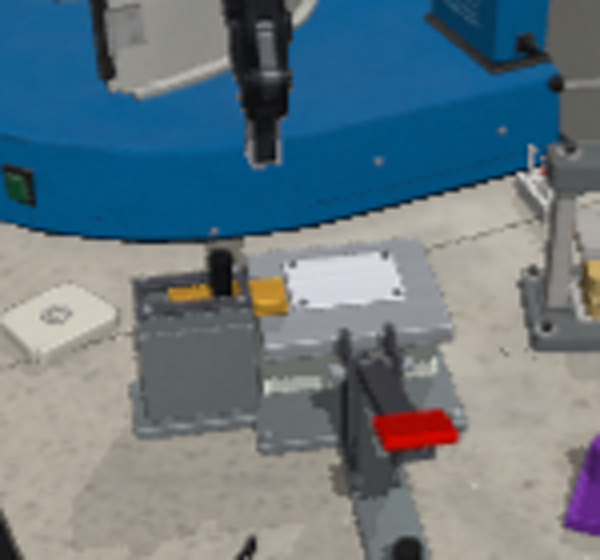

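View pics/w1.png

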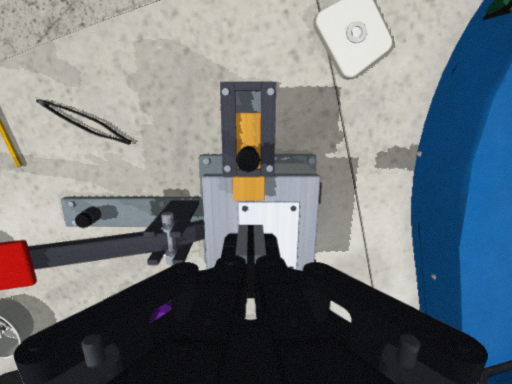

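```bash
python3 - <<'E'
from h import *
movel(bx(82,54,115)); st()
snap('side','d2.png'); snap('wrist','w2.png')
g=movel(bx(82,96,115),max_speed=40,guard=12); print(g); st()
snap('scene','s3.png'); snap('side','d3.png'); snap('wrist','w3.png')
E
python3 - <<'E'
import cv2,numpy as np
a=[cv2.resize(cv2.imread('pics/'+f)[y:y+100,x:x+130],None,fx=3,fy=3,interpolation=cv2.INTER_CUBIC) for f,x,y in (('d2.png',200,140),('d3.png',200,140),('s3.png',185,110))]
w=cv2.resize(cv2.imread('pics/w3.png')[60:260,120:380],(390,300))
cv2.imwrite('pics/m3.png',np.vstack([np.hstack(a[:2]),np.hstack([a[2],w])]))
E
```

```text
5.61 [ 82.2  53.7 115.8] [543.9   6.  115.8] F [ 0.63 -0.37  1.81] 0.1
False
6.91 [ 82.   95.9 114.9] [503.3  17.5 114.9] F [ 0.28 -0.32 -0.45] 0.1
```

View pics/m3.png

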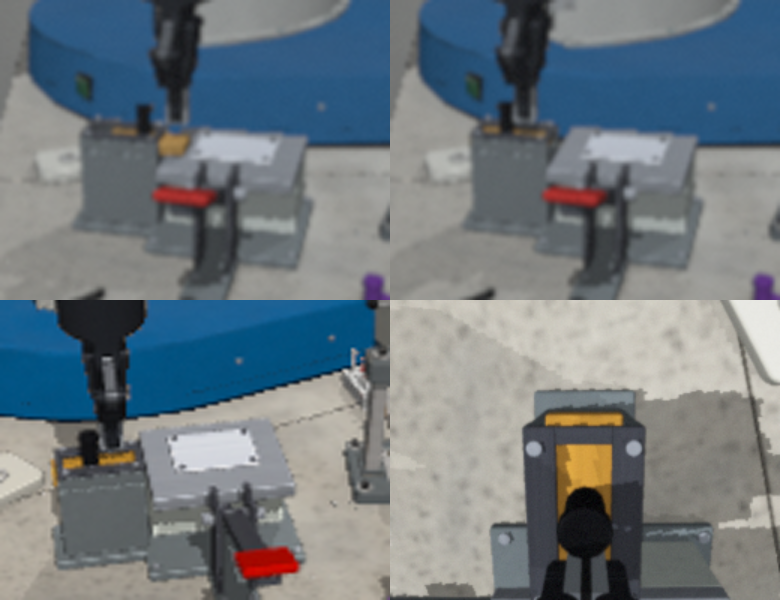

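```bash
python3 - <<'E'
from h import *
movel(bx(82,88,116),max_speed=60); movel(bx(82,75,200)); st()
for n in ['scene','side']:
    c=snap(n,n+'4.png');W=cloud(c);h=cv2.cvtColor(c['image'],cv2.COLOR_BGR2HSV)
    B=np.dstack([(W-O)@ex,(W-O)@ey,W[...,2]])
    br=(h[...,0]>12)&(h[...,0]<26)&(h[...,1]>110)&(abs(B[...,0]-80)<40)&(abs(B[...,1]-90)<70)&(W[...,2]>60)
    print('brass',br.sum(),np.percentile(B[br],[0,2,50,98],axis=0).round(1).tolist())
    kb=(abs(B[...,0]-80)<30)&(abs(B[...,1]-100)<60)&(W[...,2]>112)&(W[...,2]<140)
    print('knob',kb.sum(),np.percentile(B[kb],[2,50,98],axis=0).round(1).tolist())
    m=((h[...,0]<8)|(h[...,0]>172))&(h[...,1]>170)&(h[...,2]>90)&(abs(B[...,0]+140)<60)&(abs(B[...,1])<60)
    print('red',np.percentile(B[m],[2,50,98],axis=0).round(1).tolist())
snap('wrist','w4.png')
E
python3 - <<'E'
import cv2
cv2.imwrite('pics/s4c.png',cv2.resize(cv2.imread('pics/scene4.png')[130:250,180:330],None,fx=4,fy=4,interpolation=cv2.INTER_CUBIC))
E
```

```text
8.06 [ 82.   75.5 199.3] [522.9  11.9 199.3] F [ 0.01  0.28 -0.78] -0.2
brass 85 [[67.2, 75.2, 91.0], [68.5, 75.6, 96.4], [85.9, 106.2, 99.6], [95.5, 150.8, 107.6]]
knob 54 [[73.4, 107.4, 113.6], [76.9, 116.4, 128.7], [88.4, 123.7, 133.4]]
red [[-150.0, -21.7, 140.9], [-139.9, -0.9, 147.7], [-115.1, 18.4, 152.5]]Traceback (most recent call last):
  File "<stdin>", line 7, in <module>
    return _quantile_unchecked(
        a, q, axis, out, overwrite_input, method, keepdims, weights)
    return _ureduce(a,
                    func=_quantile_ureduce_func,
    ...<5 lines>...
                    overwrite_input=overwrite_input,
                    method=method)
    r = func(a, **kwargs)
    result = _quantile(arr,
                       quantiles=q,
    ...<2 lines>...
                       out=out,
                       weights=wgt)
    slices_having_nans = np.isnan(arr[-1, ...])
                                  ~~~^^^^^^^^^
IndexError: index -1 is out of bounds for axis 0 with size 0
```

View pics/s4c.png

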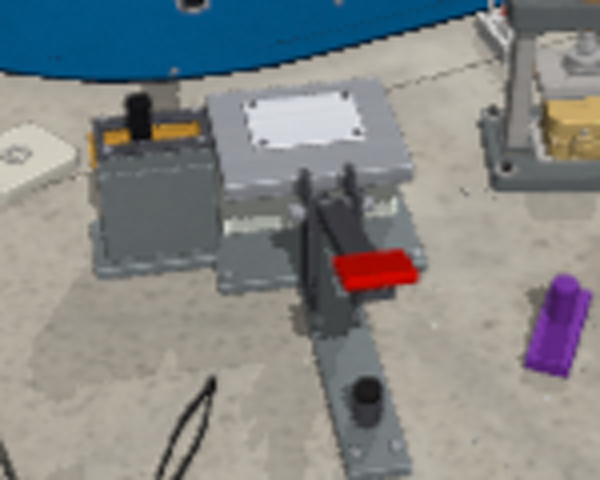

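```bash
python3 - <<'E'
from h import *
movel(bx(60,60,215)); movep(bx(-132,-1,185),R); st()
snap('wrist','w5.png')
g=movel(bx(-132,-1,140),max_speed=40,guard=2.5); print(g); st()
c=snap('scene','s5.png'); snap('side','d5.png')
E
python3 - <<'E'
import cv2,numpy as np
a=[cv2.resize(cv2.imread('pics/'+f)[y:y+100,x:x+130],None,fx=3,fy=3,interpolation=cv2.INTER_CUBIC) for f,x,y in (('d5.png',210,150),('s5.png',210,130))]
w=cv2.resize(cv2.imread('pics/w5.png'),(400,300))
cv2.imwrite('pics/m5.png',np.vstack([np.hstack(a),np.hstack([w,np.zeros((300,380,3),np.uint8)])]))
E
```

```text
9.33 [-131.3   -0.8  184.5] [ 537.  -214.3  184.5] F [ 0.2  -0.47 -0.22] 0.1
True
10.26 [-132.1   -0.6  146.6] [ 536.6 -215.   146.6] F [ 1.32 -0.11  4.51] 0.0
```

View pics/m5.png

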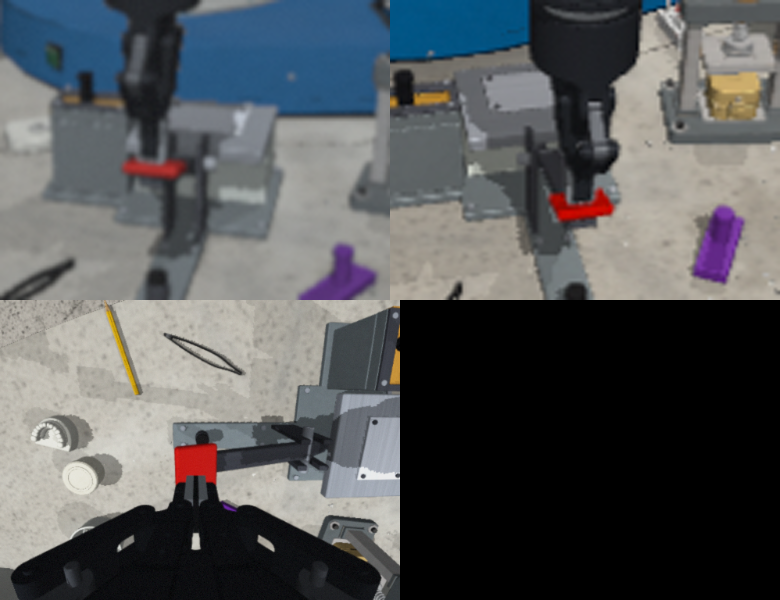

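```bash
python3 - <<'E'
from h import *
for t in (8,16,24,30):
    a=np.radians(25-t); g=movel(bx(-143*np.cos(a),-1,85+143*np.sin(a)),max_speed=50,guard=30); print(t,g); st()
    if g: break
snap('scene','s6.png'); snap('side','d6.png')
E
python3 - <<'E'
import cv2,numpy as np
a=[cv2.resize(cv2.imread('pics/'+f)[y:y+130,x:x+130],None,fx=3,fy=3,interpolation=cv2.INTER_CUBIC) for f,x,y in (('d6.png',210,150),('s6.png',210,130))]
cv2.imwrite('pics/m6.png',np.hstack(a))
E
```

```text
8 False
10.93 [-137.    -1.1  127.1] [ 535.8 -219.8  127.1] F [-0.34 -1.88  6.54] 0.2
16 False
11.47 [-141.2   -1.2  107.8] [ 534.7 -223.9  107.8] F [-0.32 -1.29  4.4 ] -0.3
24 False
12.03 [-142.9   -1.1   87.8] [ 534.1 -225.5   87.8] F [ 0.56 -1.42  4.41] 0.0
30 False
12.47 [-142.4   -1.1   72.8] [ 534.2 -225.    72.8] F [ 1.38 -1.46  3.38] -0.4
```

View pics/m6.png

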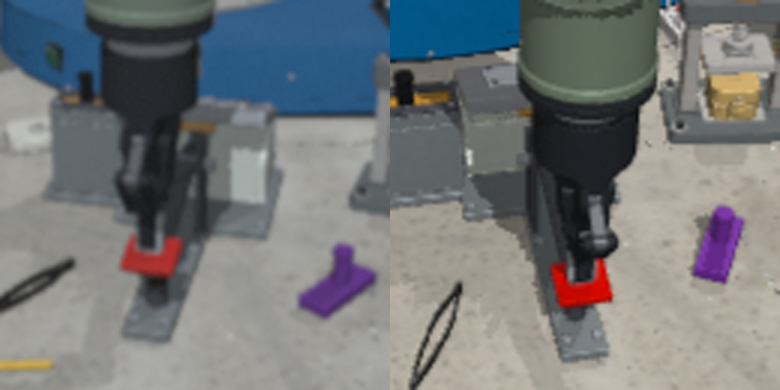

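The lid is rising, with the fingers centred on the pad. Next I go on to the stop.

```bash
python3 - <<'E'
from h import *
g=movel(bx(-140,-1,50),max_speed=25,guard=9); print(g); st()
wait(0.5); st()
c=snap('scene','s7.png'); d=snap('side','d7.png'); snap('wrist','w7.png'); st()
for c in (c,d):
    W=cloud(c);B=np.dstack([(W-O)@ex,(W-O)@ey,W[...,2]])
    m=(B[...,0]>50)&(B[...,0]<145)&(abs(B[...,1])<60)&(B[...,2]>87)&(B[...,2]<150)
    P=B[m]; print(m.sum(), np.polyfit(P[:,0],P[:,2],1))
E
python3 - <<'E'
import cv2,numpy as np
a=[cv2.resize(cv2.imread('pics/'+f)[y:y+130,x:x+130],None,fx=3,fy=3,interpolation=cv2.INTER_CUBIC) for f,x,y in (('d7.png',210,150),('s7.png',210,130))]
cv2.imwrite('pics/m7.png',np.hstack(a))
E
```

```text
True
13.18 [-140.6   -1.2   58.5] [ 534.8 -223.3   58.5] F [-1.39  1.53 12.77] 0.2
13.68 [-140.6   -1.2   58.6] [ 534.8 -223.3   58.6] F [-1.54  1.65 11.02] -0.0
13.83 [-140.6   -1.2   58.6] [ 534.8 -223.3   58.6] F [-0.82  1.41 11.37] -0.1
157 [ -0.35129645 142.84135516]
43 [ -0.1245396  119.33562523]
```

View pics/m7.png

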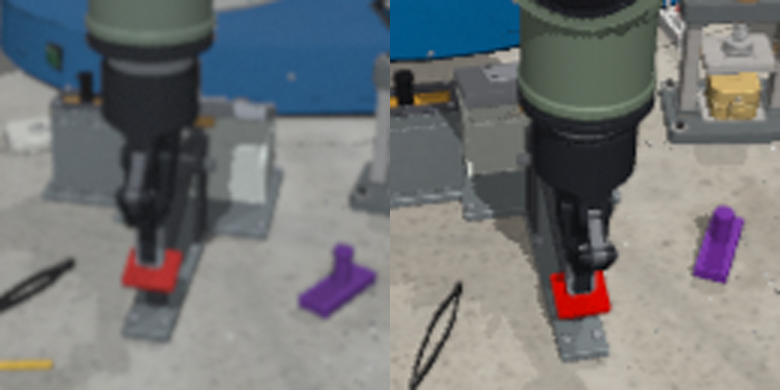

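View pics/w7.png

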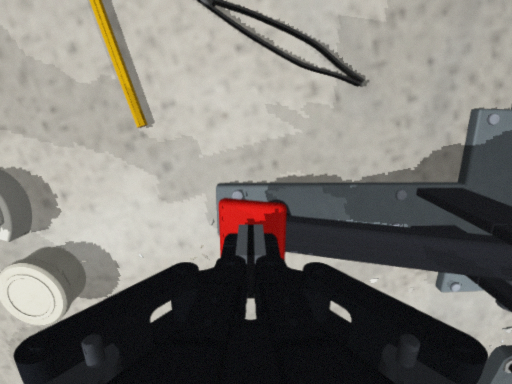

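```bash
python3 -c "
from h import *
st(); finish_job()"
```

```text
13.83 [-140.6   -1.2   58.6] [ 534.8 -223.3   58.6] F [-0.82  1.41 11.37] -0.1
the job is handed in; nothing more can be done
```

The curing box is open, and I handed the job in at 13.8 s with the closed fingers still pressing the lever down. `finish_job` reports no verdict, so what follows is from my own last checks.

- **Bolt:** I pushed the black knob, the one on the brass bolt in the guide, about 28 mm along +y of `curing_box`. I did not touch the purple look-alike or the black stop post. The scene camera then put the bolt's tip about 9 mm clear of the lid's edge, with the bolt still in its guide.
- **Lever:** I pressed the red pad down along its arc to the stop. The tool's height was 58.6 mm, and the upward force rose from about 3–4 N to a steady 11 N. In the last pictures the fingers are centred on the pad and the lever looks seated in its fork. I did not measure the pin's position.
- **Lid:** A line fitted to the scene camera's depth points gave about 0.34 rad, against the required 0.28.
- **Check that disagreed:** The same fit from the side camera gave only 0.12. It had just 43 points, and the arm hides much of the lid in that view, so I did not rely on it.
- **Check that failed:** One script stopped on an error before the side camera could confirm the bolt's new position, so the bolt figures come from the scene camera alone.
- **Bystanders:** None looked disturbed in the pictures, and the hand stayed clear of the lid by design. I measured neither.

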